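# Set the cordless drill for driving screws

## Task

Set up the cordless drill for driving screws. With a fingertip, push the grey gear switch on top of it all the way forward, towards the chuck, into low gear; and roll the black knurled torque collar round, by rubbing a fingertip across it, until the orange stripe clicks into place in line with the white pointer on the housing. Leave the drill standing where it is, without lifting, tipping or shoving it, and leave the things around it alone; no order is asked for.

Things in the scene. Friction and masses are not known exactly. Their poses are not given: they have to be found in the camera images.
- drill: Blue-grey and black cordless drill, 1.9 kg, loose, upright on its flat battery (124 x 78 mm); 277 mm long, 227 high. Origin on the bench under the battery, 8 mm behind its middle; x along the spindle towards chuck and bit, y to the drill's left (roughly towards the robot), z up. Spindle axis parallel to x, 185 mm up. A sideways push over about 4 N at the top can slide or tip it.
- collar_top (a point): Top of the torque collar's surface, middle of its 28 mm width: (74, 0, 214) mm in the drill's frame; does not turn with the collar. Collar: x = 60 to 88 mm, radius 29 mm. Behind it the housing tapers from radius 31 mm (x under 22 mm) to 27 mm at x = 58 mm; in front the fixed chuck (radius 21 mm) to x = 144 mm, bit to 175 mm.
- orange_mark (a point): Middle of the orange stripe (4 mm wide, over the collar's whole width) on the collar's knurled surface; goes round with the collar, 29 mm from the spindle axis. Small white bars on the collar's rear edge mark other clicks. The white pointer sits fixed on top of the housing just behind the collar, straight above the spindle.
- torque_collar (a joint): Turn of the collar about the spindle, rad. 0: stripe straight up at the pointer; positive: stripe leaning to the drill's left (+y). A sprung ball holds it at clicks 0.349 rad (10 mm at the surface) apart, one at 0. Starts 1 to 3 clicks positive: rub its top towards -y. About 1.6 N along the surface leaves a click; between clicks it snaps to the nearer. Range -0.9 to 4.4.
- switch_top (a point): Middle of the top of the grey gear switch, a ribbed block 16 (x) x 17 (y) x 9 mm high sliding along the drill's x on a flat black plate (x = -33 to 17 mm, 26 mm wide). Block top 227 mm up, plate 217.5 mm up; block middle at x = -15.5 mm + joint value, y = 0.
- gear_switch (a joint): Travel of the gear switch, m: 0 fully back (high gear, two white dots), 0.012 fully forward towards the chuck (low gear, one white dot). It starts at 0 to 0.002, needs about 2 N to move and stays where it is left.
- screw_tin: Dark green flat tin of screws, 75 x 116 x 35 mm, loose, beyond the drill's bit; origin under its middle. To be left alone.
- carpenter_pencil: Red flat pencil, 13 x 165 x 8 mm, loose, on the drill's left side; origin under its middle. To be left alone.
- try_square: Try square with wooden stock and steel blade, 130 x 191 x 17 mm, loose, to the right behind the drill; origin under its middle. To be left alone.

How it is judged (in metres and radians):
At the end, for the whole second after the job is handed in: Collar at rest in the click with the orange stripe at the pointer (within 0.07 rad); gear switch within 1.5 mm of its front stop; drill still, upright (tilt under 0.05 rad), within 30 mm of its start; tin, pencil and square within 15 mm of theirs (value of joint torque_collar between -0.07 and 0.07 rad and velocity of joint torque_collar between -0.05 and 0.05 rad/s and value of joint gear_switch above 0.0105 m and angle between drill's own z axis and vertical below 0.05 rad and distance of drill from where it was at the start of the episode below 0.03 m and linear speed of drill below 0.01 m/s and distance of each of screw_tin, carpenter_pencil, try_square from where it was at the start of the episode below 0.015 m); the robot touches nothing.
It fails at once if the drill is tipped by more than 0.12 rad (angle between drill's own z axis and vertical above 0.12 rad).
It fails at once if the drill is lifted by more than 10 mm (height (world z) of drill above 0.01 m).
It fails at once if the drill is shoved by more than 40 mm (distance of drill from where it was at the start of the episode above 0.04 m).
It fails at once if the tin, pencil or square are moved by more than 20 mm (distance of any of screw_tin, carpenter_pencil, try_square from where it was at the start of the episode above 0.02 m).
It also fails if it takes over 38 s, if anything falls off the work surface, if the arm or the gripper's body presses on something with over 40 N, if the wrist force passes 120 N, or if a joint passes its speed limit or range.

## Robot

A 6-joint arm with a two-finger parallel gripper is mounted at the origin on a cart in front of the work surface, level with it; the furniture and walls round the work are solid. World frame = base frame: x ahead of the robot, y to its left, z up, the work surface at z = 0. Lengths are in m, angles in degrees, forces in N, time in s.
With the tool pointing down it reaches from about 0.3 to 0.825 m from the base axis. Payload 5.4 kg.
Tool frame: the origin (TCP) lies midway between the tips of the shut fingers; the grasp point (between the pads) lies 19 mm behind it; z points along the fingers, y is the line along which they close (so a half turn about z gives the same grasp; the last joint's range is limited). The gripper opens to 92 mm and grips with 3 to 60 N. Pads are 20 mm wide; open, the fingers measure 128 mm over their backs; the gripper's body (75 mm by 189 mm) begins 69 mm behind the grasp point.
Start: joints at [-75.12, 9.076, 91.501, -0, 79.423, -12.038], TCP at [0.26, -0.513, 0.215] pointing down, gripper open.
Joint ranges: [-166.64, 166.64], [-54.1, 131.32], [10.49, 154.53], [-73.88, 253.88], [9.74, 151.15], [-171.62, 171.62]. Speed limits (degrees/s): [147.25, 147.25, 180, 180, 180, 180].

## Interface

Orientations are given as [roll, pitch, yaw] about the fixed x, y, z axes, in that order (R = Rz(yaw) Ry(pitch) Rx(roll)).
In Python, from cell import robot gives the robot as it stands.
- The arm moves only by the tool tcp_steps, called after "Emit:" in YAML: its name, and indented under it one key for each argument. Schema: {"type":"object","properties":{"increments":{"type":"array","items":{"type":"array","items":{"type":"array","items":{"type":"number"},"minItems":5,"maxItems":5},"minItems":1,"maxItems":10},"minItems":1,"maxItems":1},"clamp_n":{"type":"number"},"only":{"type":"string"},"quiet":{"type":"boolean"},"lines":{"type":"string"}},"required":["increments"],"additionalProperties":false}. increments is a list that holds a single list of rows (three levels of brackets), with 1 to 10 rows, each of 5 numbers: dx, dy, dz in m, then a turn about the tool's z in degrees, then the finger opening in m; each row is the pose to reach, as a shift and turn from the pose commanded when the call began, along the tool's axes at that moment; what a row does not reach only later rows make up. A row lasts 1/10 s, in which the tool goes at most 0.05 m and 8.59 degrees, less where a joint would pass 70% of its speed; a pose out of reach is approached as far as the arm can. The fingers move at their own pace and stop on an object; clamp_n is the grip in N (left out, the last holds). Time passes only in rows, so rows that do not move let the fingers close. The tool returns the time, the measured TCP pose, the force, the opening and the grip force at its end. only (a regular expression) keeps the lines of the reply that match it, lines (a string "A,B") keeps lines A to B, and quiet returns only ok. Input that does not fit is refused with a message, and nothing moves.
- robot.get_obs(): the state, without advancing time (a new reading comes with each control period).
- robot.get_image(name): name is "scene" or "top" or "wrist"; returns (picture, depth): 480x640x3 uint8, red, green, blue; 480x640 float32, m along the optical axis (not along the pixel's ray), 0 where there is no reading.
- robot.camera_params(name): a dict with "fx", "fy", "cx", "cy" (pixels), "rvec" (rotation vector, rad) and "tvec" (3), from world to camera coordinates, as OpenCV has them. Camera axes: x right, y down, z forward; pixel columns grow to the right and rows downward; lengths in m; the calibration is good to about 2 mm. A picture is of the moment at which its call begins: read the wrist's pose just before it. camera_params takes no time and is no camera call; for the wrist camera it gives the pose at the moment of the call.
- robot.job_done(): hands the job in; it is judged then, once.
The state is a dict: "t": time; "joint_pos": joint angles; "joint_vel": joint speeds; "joint_torque": joint torques, N m; "position": TCP position; "tcp_rot": TCP orientation; "force": force on the tool from outside, world axes, zero at the start; "wrist_torque": the same for the moment, N m; "width": finger opening in m; "grasp_force": force on a finger pad.
Only numpy, scipy, OpenCV 4.12 (cv2) and the standard library are available. Lean on these libraries where they do the work, as an engineer would, in place of code of your own. Each camera call takes 0.05 s, during which the arm holds its last target. There are 200 camera calls.

## Working session

There is one attempt and no reset: what is moved stays moved. The work goes in short steps, Python scripts to look and compute and a tool call to move; the robot and the scene stay as the last step left them, time stands still between calls to the robot, and variables do not carry over. Pictures are saved under pics/ and viewed, at most 10 in all, crops included, and the job is handed in when it is done.

```bash
mkdir -p pics; cat > h.py <<'E'
import numpy as np, cv2
from cell import robot
def cam(n):
    p=robot.camera_params(n); R=cv2.Rodrigues(np.array(p["rvec"],float))[0]
    return p,R,np.array(p["tvec"],float).ravel()
def cloud(n,d):
    p,R,t=cam(n); v,u=np.mgrid[:480,:640]
    c=np.stack([(u-p["cx"])/p["fx"]*d,(v-p["cy"])/p["fy"]*d,d],-1)
    return (c-t)@R
def ray(n,u,v,z):
    p,R,t=cam(n); o=-R.T@t; w=R.T@np.array([(u-p["cx"])/p["fx"],(v-p["cy"])/p["fy"],1])
    return o+w*(z-o[2])/w[2]
def save(n,f):
    a,d=robot.get_image(n); cv2.imwrite(f,a[:,:,::-1]); np.savez(f[:-4],a=a,d=d); return a,d
E
python3 - <<'E'
from h import *
for n in("scene","top"):
    save(n,f"pics/{n}1.png"); p,R,t=cam(n); print(n,-R.T@t,p["fx"])
o=robot.get_obs(); print(o["t"],o["position"],o["tcp_rot"],o["width"],o["force"])
E
```

```text
scene [0.10528273 0.72217621 0.65098845] 436.6096825835785
top [ 0.32989465 -0.03609615  1.29966542] 546.5678017053266
0.1 [ 0.26013603 -0.5121522   0.21373298] [-1.79903329e+02 -1.89773660e-02  2.69190631e+01] 0.0919214672657118 [-1.49547266  0.21028425 -0.26707205]
```

View pics/top1.png

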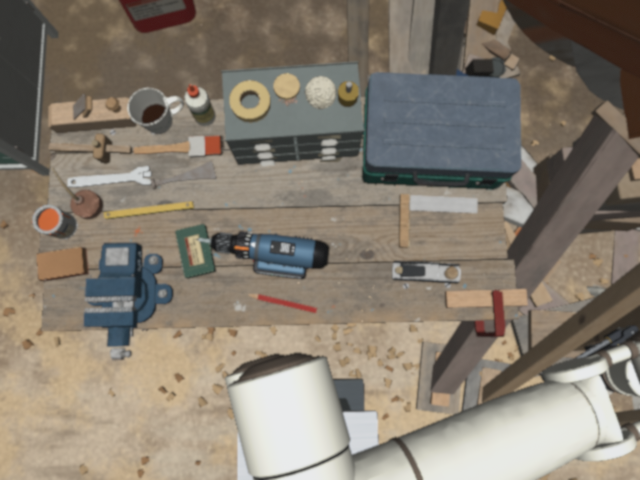

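View pics/scene1.png

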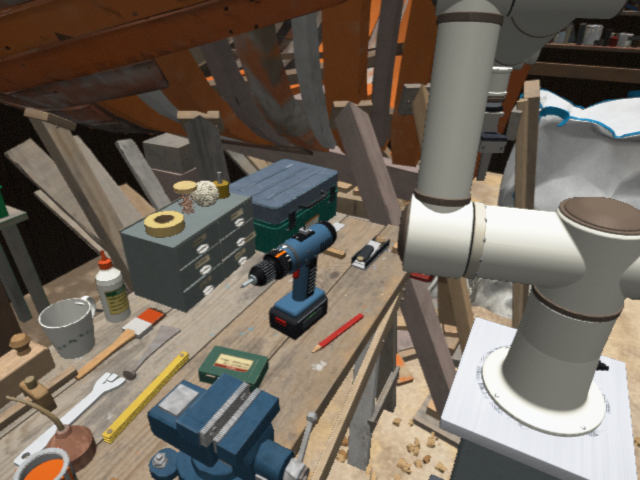

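The top view shows the drill's motor body at about (285,250), with the chuck pointing left at (225,243). The gear switch is near (283,247) and the collar near (243,245). The tin is at (195,250), the pencil at (285,303) and the square at (430,210). Next I'll enlarge the drill and measure it.

```bash
python3 - <<'E'
from h import *
z=np.load("pics/top1.npz");a,d=z["a"],z["d"]
c=cv2.resize(a[220:290,205:335],None,fx=6,fy=6,interpolation=cv2.INTER_CUBIC);cv2.imwrite("pics/c1.png",c[:,:,::-1])
P=cloud("top",d)
sub=P[215:290,200:335]
hi=sub[(sub[...,2]>0.19)&(sub[...,2]<0.235)]
print(len(hi),hi.min(0),hi.max(0))
xy=hi[:,:2]; m=xy.mean(0);u,s,vt=np.linalg.svd(xy-m);print(m,vt[0],np.degrees(np.arctan2(vt[0,1],vt[0,0])))
hsv=cv2.cvtColor(a,cv2.COLOR_RGB2HSV)
o=cv2.inRange(hsv,(5,130,120),(22,255,255));o[:220]=0;o[290:]=0;o[:,:205]=0;o[:,335:]=0
n,l,st,ce=cv2.connectedComponentsWithStats(o);print(st[1:],ce[1:])
for v in range(225,275,6): print(v,[round(float(P[v,u,2])*1000) for u in range(215,335,6)])
E
```

```text
3090 [ 0.4600928  -0.05730244  0.19005889] [0.54006727 0.206815   0.23348484]
[0.50082404 0.05513196] [0.15568445 0.98780684] 81.04350588257434
[[235 246  13   4  42]] [[240.85714286 247.64285714]]
225 [0, 1, -2, 0, 1, -5, 0, -1, -1, 1, 2, -2, 0, 3, -2, 0, 3, 1, -1, -3]
231 [-2, -5, -4, 1, 200, 200, -3, -2, 0, 3, -3, 0, -5, 1, 0, -2, 0, 1, -1, -3]
237 [205, 203, 206, 205, 213, 210, 202, 210, 208, 208, 212, 207, 206, 202, 197, -1, 199, -1, 5, -2]
243 [204, 209, 202, 207, 215, 214, 211, 211, 214, 218, 217, 219, 226, 214, 213, 209, 210, 209, 206, -2]
249 [196, 195, 196, 199, 207, 210, 212, 212, 216, 216, 219, 226, 229, 216, 215, 215, 216, 218, 213, 202]
255 [-1, -6, 2, 0, 202, 200, 202, 207, 210, 210, 214, 213, 212, 211, 212, 214, 215, 218, 213, 2]
261 [-3, 3, -4, -3, 3, 3, -1, 48, 190, 198, 199, 201, 208, 204, 207, 208, 211, 211, 210, -4]
267 [9, 5, -1, 3, 1, 0, 3, 52, 66, 60, 63, 63, 65, 63, 64, 186, 190, 195, 188, -1]
273 [-8, -1, 4, 4, -1, -1, 3, 12, 32, 46, 46, 45, 51, 48, 59, 38, 3, 5, -3, -1]
```

View pics/c1.png

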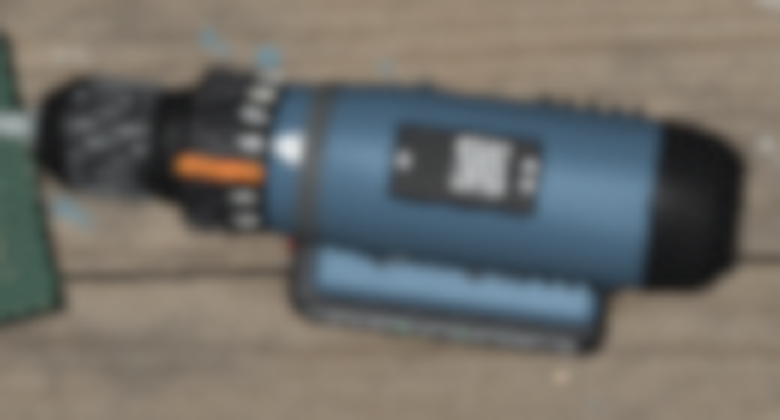

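The enlarged crop shows:
- **Orange stripe:** centre at about crop (218,167).
- **White pointer:** (290,148).
- **Switch block:** (481,167), sitting at the two-dot (rear) end.
- **Dots:** front dot at (403,160), rear dots at about (528,173).

The stripe leans towards the robot (+y).

```bash
python3 - <<'E'
from h import *
f=lambda cx,cy,z: ray("top",205+(cx+.5)/6-.5,220+(cy+.5)/6-.5,z)
sw=f(481,167,.227); dot=f(403,160,.2175); dots=f(528,173,.2175); ptr=f(290,148,.213)
print("sw",sw,"dot",dot,"dots",dots,"ptr",ptr)
ax=ptr-sw; yaw=np.arctan2(ax[1],ax[0]); print("yaw",np.degrees(yaw),"len",np.hypot(*ax[:2]), np.degrees(np.arctan2(*(dot-dots)[[1,0]])))
# depth-based silhouettes: tail..collar midline
z=np.load("pics/top1.npz");P=cloud("top",z["d"])[215:290,200:335].reshape(-1,3)
P=P[(P[:,2]>.18)&(P[:,2]<.24)]
for b in np.arange(-.05,.2,.02):
    q=P[(P[:,1]>=b)&(P[:,1]<b+.02)]
    if len(q)>20: print(round(b+.01,3),np.round([np.percentile(q[:,0],2),np.percentile(q[:,0],98),np.percentile(q[:,0],[2,98]).mean()],4),len(q))
for y in [0]:
  for x0 in [sw[:2]]:
    e=np.array([np.cos(yaw),np.sin(yaw)]); l=np.array([-e[1],e[0]])
    org=x0+.0155*e; col=org+.074*e; print("org",org,"collartop",col)
    for zz in (.21,.205,.2):
        om=f(218,167,zz); r=om[:2]-org; print("orange",zz,r@e,r@l, np.sqrt(max(0,.029**2-(zz-.185)**2)))
E
```

```text
sw [0.49853464 0.03121968 0.227     ] dot [0.50305669 0.05777806 0.2175    ] dots [0.49760227 0.0161843  0.2175    ] ptr [0.50881458 0.09594289 0.213     ]
yaw 80.97513751657102 len 0.06553450751069255 82.52911900416198
-0.04 [0.4607 0.5163 0.4885] 275
-0.02 [0.4613 0.5217 0.4915] 305
-0.0 [0.4637 0.5245 0.4941] 305
0.02 [0.4669 0.5262 0.4966] 302
0.04 [0.4705 0.529  0.4997] 300
0.06 [0.4733 0.5315 0.5024] 301
0.08 [0.4772 0.532  0.5046] 274
0.1 [0.4825 0.5355 0.509 ] 266
0.12 [0.4851 0.5389 0.512 ] 271
0.14 [0.4883 0.536  0.5121] 197
0.16 [0.4984 0.5396 0.519 ] 202
0.18 [0.5015 0.5357 0.5186] 114
0.2 [0.522  0.5289 0.5255] 29
org [0.50096601 0.0465278 ] collartop [0.51257388 0.1196117 ]
orange 0.21 0.07340455968967148 0.009129932050535942 0.014696938456699081
orange 0.205 0.07423894621180821 0.008456041779688983 0.02100000000000001
orange 0.2 0.07507333273394502 0.007782151508841924 0.024819347291981708
```

The stripe sits about 9–10 mm towards the drill's left, so the collar is one click positive. The drill's yaw is about 81.2° and its origin is near (0.501, 0.0465). I'll raise the tool, turn it to line up with the drill, and close the fingers on the way.

Emit:
tcp_steps:
  increments:
    - [[0,0,-0.045,-6,0],[0.035,-0.028,-0.055,-14,0],[0.072,-0.058,-0.055,-22,0],[0.11,-0.088,-0.055,-30,0],[0.148,-0.118,-0.055,-38,0],[0.186,-0.149,-0.055,-46,0],[0.224,-0.18,-0.055,-54.3,0],[0.262,-0.21,-0.055,-54.3,0],[0.3,-0.24,-0.055,-54.3,0],[0.338,-0.271,-0.055,-54.3,0]]
  clamp_n: 10

```text
t: 1.1
position: [0.4392, -0.1161, 0.2693]
tcp_rot: [-180.0, -0.0, 81.2]
force: [0.4, -0.2, 0.2]
width: 0.0138
grasp_force: 0.0
```

```bash
cat >> h.py <<'E'
E_=np.array([np.cos(np.radians(81.2)),np.sin(np.radians(81.2)),0]);L_=np.array([-E_[1],E_[0],0]);ORG=np.array([.50097,.0465,0])
def st():
    from scipy.spatial.transform import Rotation as R
    o=robot.get_obs(); r=o["position"]-ORG; f=np.array(o["force"])
    print("t",round(o["t"],2),"drill-frame mm",np.round([r@E_*1e3,r@L_*1e3,r[2]*1e3],1),"rot",np.round(o["tcp_rot"],2),"F drill",np.round([f@E_,f@L_,f[2]],2),"w",round(o["width"],4))
E
python3 -c "from h import *;st()"
```

```text
t 1.1 drill-frame mm [-170.1   36.2  269.3] rot [-180.    -0.    81.2] F drill [-0.16 -0.44  0.24] w 0.0138
```

The tool's x now runs along the drill's x, and the tool's y along the drill's −y.

Emit:
tcp_steps:
  increments:
    - [[0.045,0.012,0,0,0],[0.09,0.024,0,0,0],[0.128,0.036,0,0,0],[0.128,0.036,0,0,0],[0.128,0.036,0,0,0]]

```text
t: 1.6
position: [0.4939, 0.0036, 0.2691]
tcp_rot: [-179.9, 0.0, 81.3]
force: [-0.5, 1.4, 0.2]
width: 0.0002
grasp_force: 0.0
```

```bash
python3 - <<'E'
from h import *
st(); a,d=save("wrist","pics/w1.png"); p,R,t=cam("wrist"); print(-R.T@t)
E
```

```text
t 1.6 drill-frame mm [-43.5   0.5 269.1] rot [-1.7993e+02  2.0000e-02  8.1340e+01] F drill [1.29 0.7  0.19] w 0.0002
[0.50525781 0.07515437 0.43939376]
```

View pics/w1.png

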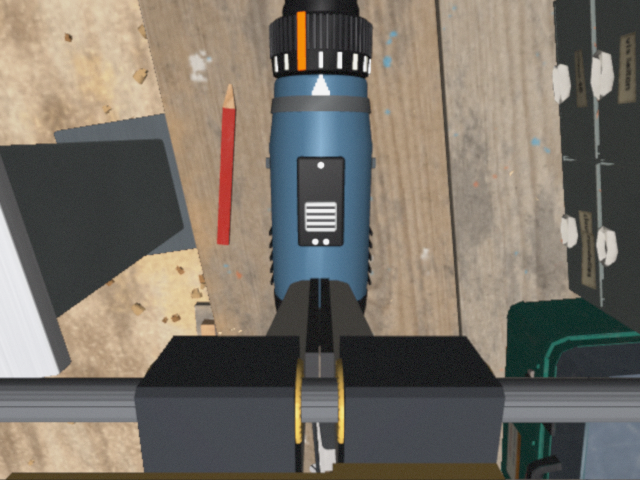

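The wrist view gives a clean picture: drill axis vertical at column about 320, switch block at (320,217), pointer at (320,86), orange stripe at (302,40), one click to the left. The shut fingertips are at (320,280), behind the switch. I'll check the positions from this view.

```bash
python3 - <<'E'
from h import *
for n,u,v,z in(("sw",320.5,217,.227),("swrear",320.5,232,.227),("ptr",320.5,86,.213),("dot",320.5,165,.2175),("orange",301.5,40,.2123)):
    r=ray("wrist",u,v,z)-ORG; print(n,np.round([r@E_*1e3,r@L_*1e3],1))
E
```

```text
sw [-14.4  -0.4]
swrear [-22.5  -0.4]
ptr [51.8 -0.3]
dot [11.8 -0.4]
orange [73.7  9.3]
```

Emit:
tcp_steps:
  increments:
    - [[0,0,0.03,0,0],[0,0,0.043,0,0],[0,0,0.047,0,0],[0,0,0.047,0,0],[0.003,0,0.047,0,0],[0.006,0,0.047,0,0]]

```text
t: 2.25
position: [0.4957, 0.0088, 0.2238]
tcp_rot: [179.9, 0.0, 81.2]
force: [0.2, -0.6, 1.1]
width: 0.0007
grasp_force: 0.0
```

```bash
python3 -c "from h import *;st()"
```

```text
t 2.25 drill-frame mm [-38.1  -0.5 223.8] rot [179.89   0.    81.19] F drill [-0.57 -0.28  1.09] w 0.0007
```

Emit:
tcp_steps:
  increments:
    - [[0.002,0,0,0,0],[0.004,0,0,0,0],[0.006,0,0,0,0],[0.008,0,0,0,0],[0.009,0,0,0,0],[0.009,0,0,0,0]]

```text
t: 2.85
position: [0.4966, 0.0177, 0.2228]
tcp_rot: [180.0, 0.0, 81.2]
force: [0.6, -1.8, 0.9]
width: 0.0008
grasp_force: 0.8
```

```bash
python3 -c "from h import *;st()"
```

```text
t 2.85 drill-frame mm [-29.1  -0.  222.8] rot [1.7997e+02 1.0000e-02 8.1230e+01] F drill [-1.7  -0.87  0.92] w 0.0008
```

Emit:
tcp_steps:
  increments:
    - [[0.001,0,0,0,0],[0.002,0,0,0,0],[0.003,0,0,0,0],[0.004,0,0,0,0],[0.005,0,0,0,0],[0.006,0,0,0,0],[0.006,0,0,0,0]]

```text
t: 3.55
position: [0.4974, 0.0239, 0.2226]
tcp_rot: [180.0, -0.0, 81.2]
force: [0.6, 0.1, 1.5]
width: 0.0006
grasp_force: 0.7
```

```bash
python3 -c "from h import *;st()"
```

```text
t 3.55 drill-frame mm [-2.290e+01  1.000e-01  2.226e+02] rot [ 1.7999e+02 -1.0000e-02  8.1230e+01] F drill [ 0.17 -0.58  1.48] w 0.0006
```

Emit:
tcp_steps:
  increments:
    - [[0.0005,0,0,0,0],[0.001,0,0,0,0],[0.001,0,0,0,0]]

```text
t: 3.85
position: [0.4974, 0.0244, 0.2226]
tcp_rot: [-180.0, 0.0, 81.2]
force: [1.1, -4.1, 0.4]
width: 0.0007
grasp_force: 1.9
```

```bash
python3 -c "from h import *;st()"; python3 -c "
from h import *
a,d=save('wrist','pics/w2.png'); cv2.imwrite('pics/w2c.png',cv2.resize(a[0:300,220:420,::-1],None,fx=2,fy=2))"
```

```text
t 3.85 drill-frame mm [-2.240e+01  1.000e-01  2.226e+02] rot [-1.800e+02  5.000e-02  8.122e+01] F drill [-3.93 -1.74  0.36] w 0.0007
```

View pics/w2c.png

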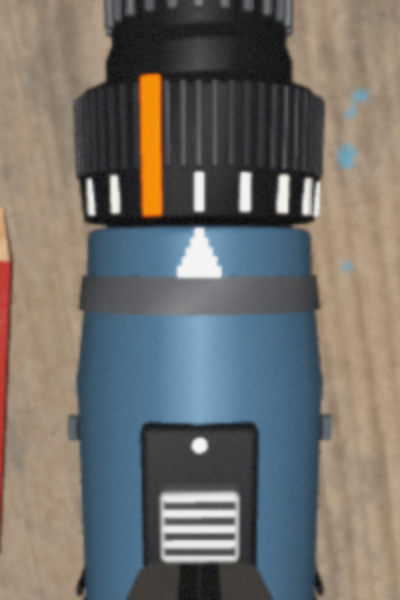

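The switch block, centre at about (200,526) in the crop, is now nearer the front dot at (200,446). I'll compute its travel relative to the dot and the pointer.

```bash
python3 - <<'E'
from h import *
for n,u,v,z in(("swfront",320,491/2,.227),("swrear",320,562/2,.227),("ptrtip",320,228/2,.213),("dot",320,223,.2175),("platefront",320,424/2,.2175)):
    r=ray("wrist",u,v,z)-ORG; print(n,np.round([r@E_*1e3,r@L_*1e3],1))
z=np.load("pics/w1.npz")
E
```

```text
swfront [ 4.9 -0.5]
swrear [-10.9  -0.5]
ptrtip [58.  -0.4]
dot [12.4 -0.5]
platefront [17.3 -0.5]
```

The block's front edge is 12.4 mm behind the plate's front edge, where full travel would leave 12.5 mm, so the switch is at its stop. I'll back off, lift, and go above the collar.

Emit:
tcp_steps:
  increments:
    - [[-0.005,0,0,0,0],[-0.005,0,-0.03,0,0],[0.04,-0.006,-0.03,0,0],[0.08,-0.006,-0.03,0,0],[0.095,-0.006,-0.03,0,0],[0.095,-0.006,-0.01,0,0],[0.095,-0.006,0.004,0,0],[0.095,-0.006,0.004,0,0]]

```text
t: 4.7
position: [0.5041, 0.1192, 0.2156]
tcp_rot: [-179.7, 0.0, 81.2]
force: [-0.3, 0.3, -0.4]
width: 0.0004
grasp_force: 0.0
```

```bash
python3 -c "from h import *;st()"
```

```text
t 4.7 drill-frame mm [ 72.3   8.  215.6] rot [-1.7966e+02  3.0000e-02  8.1190e+01] F drill [ 0.2   0.35 -0.39] w 0.0004
```

Emit:
tcp_steps:
  increments:
    - [[0,0,0.001,0,0],[0,0,0.002,0,0],[0,0,0.003,0,0],[0,0,0.003,0,0]]

```text
t: 5.1
position: [0.5063, 0.1193, 0.216]
tcp_rot: [180.0, -0.0, 81.2]
force: [-1.0, -0.1, -0.6]
width: 0.0005
grasp_force: 0.0
```

```bash
python3 -c "from h import *;st()"
```

```text
t 5.1 drill-frame mm [ 72.8   5.9 216. ] rot [ 1.7996e+02 -1.0000e-02  8.1200e+01] F drill [-0.29  1.   -0.58] w 0.0005
```

Emit:
tcp_steps:
  increments:
    - [[0,0,0.001,0,0],[0,0,0.001,0,0]]

```text
t: 5.3
position: [0.506, 0.1195, 0.2146]
tcp_rot: [180.0, -0.0, 81.2]
force: [-0.2, 0.1, 0.7]
width: 0.0005
grasp_force: 0.0
```

```bash
python3 -c "from h import *;st()"
```

```text
t 5.3 drill-frame mm [ 72.9   6.2 214.6] rot [180.    -0.    81.22] F drill [0.08 0.25 0.69] w 0.0005
```

Emit:
tcp_steps:
  increments:
    - [[0,0,0.001,0,0],[0,0,0.001,0,0]]

```text
t: 5.5
position: [0.5064, 0.1195, 0.2143]
tcp_rot: [179.9, -0.0, 81.2]
force: [-0.7, 0.0, 4.5]
width: 0.0006
grasp_force: 1.9
```

```bash
python3 -c "from h import *;st()"
```

```text
t 5.5 drill-frame mm [ 72.9   5.8 214.3] rot [179.94  -0.    81.22] F drill [-0.1   0.7   4.52] w 0.0006
```

Contact at 4.5 N. I'll press slightly more and rub towards −y (tool +y).

Emit:
tcp_steps:
  increments:
    - [[0,0,0.0005,0,0],[0,0.001,0.0005,0,0],[0,0.002,0.0005,0,0],[0,0.003,0.0005,0,0],[0,0.004,0.0005,0,0]]

```text
t: 6.0
position: [0.5107, 0.1189, 0.2143]
tcp_rot: [179.9, -0.0, 81.2]
force: [-0.3, -0.4, 5.9]
width: 0.0005
grasp_force: 2.9
```

```bash
python3 -c "
from h import *
st();a,d=save('wrist','pics/w3.png')
hsv=cv2.cvtColor(a,cv2.COLOR_RGB2HSV);o=cv2.inRange(hsv,(5,150,120),(20,255,255));
n,l,s,c=cv2.connectedComponentsWithStats(o);print([(s[i],c[i].round()) for i in range(1,n) if s[i,4]>30])"
```

```text
t 6.0 drill-frame mm [ 73.    1.5 214.3] rot [ 1.7989e+02 -1.0000e-02  8.1220e+01] F drill [-0.41  0.24  5.94] w 0.0005
[(array([ 608,   18,   32,   55, 1554], dtype=int32), array([624.,  45.])), (array([305, 270,  10,  11,  99], dtype=int32), array([309., 275.]))]
```

View pics/w3.png

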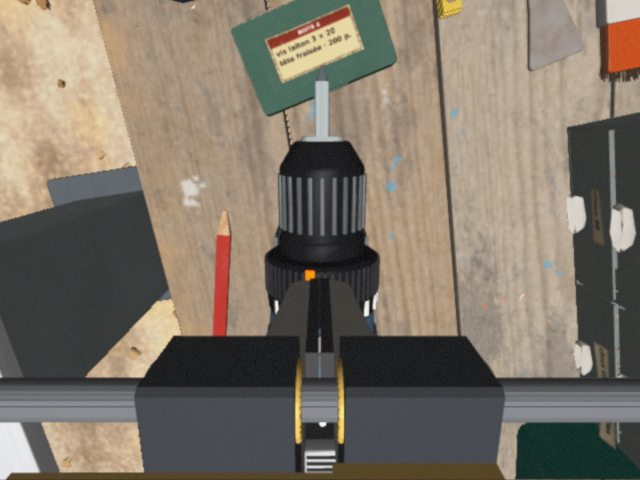

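The orange stripe at (309,275) has moved with the finger, to about 6 mm left of the axis at column 321. I'll keep rubbing.

Emit:
tcp_steps:
  increments:
    - [[0,0.001,0,0,0],[0,0.002,0,0,0],[0,0.003,0,0,0],[0,0.004,0,0,0],[0,0.005,0,0,0],[0,0.0055,0,0,0],[0,0.0055,0,0,0]]

```text
t: 6.75
position: [0.5163, 0.118, 0.2143]
tcp_rot: [179.9, -0.0, 81.2]
force: [-0.0, -0.2, 5.4]
width: 0.0005
grasp_force: 2.9
```

```bash
python3 -c "
from h import *
st();a,d=save('wrist','pics/w4.png')
hsv=cv2.cvtColor(a,cv2.COLOR_RGB2HSV);o=cv2.inRange(hsv,(5,150,120),(20,255,255));
n,l,s,c=cv2.connectedComponentsWithStats(o);print([(s[i],c[i].round(1)) for i in range(1,n) if s[i,4]>30])"
```

```text
t 6.75 drill-frame mm [ 73.   -4.2 214.3] rot [ 1.7987e+02 -1.0000e-02  8.1210e+01] F drill [-0.16 -0.02  5.37] w 0.0005
[(array([ 601,   17,   39,   56, 1900], dtype=int32), array([620.1,  44.7])), (array([304, 270,  11,  11,  99], dtype=int32), array([309.1, 274.7]))]
```

```bash
python3 -c "
from h import *
r=ray('wrist',309.1,274.7,.2140)-ORG; print(r@E_*1e3,r@L_*1e3)"
```

```text
85.73956167788721 -0.0008783932753733681
```

The stripe is now at y ≈ 0, on the pointer. I'll lift off, retreat backwards and verify.

Emit:
tcp_steps:
  increments:
    - [[0,0,-0.02,0,0],[0,0,-0.06,0,0],[-0.045,-0.004,-0.06,0,0],[-0.09,-0.004,-0.06,0,0],[-0.12,-0.004,-0.06,0,0],[-0.12,-0.004,-0.06,0,0],[-0.12,-0.004,-0.06,0,0]]

```text
t: 7.5
position: [0.493, 0.0001, 0.2728]
tcp_rot: [-180.0, -0.0, 81.1]
force: [-0.3, 1.4, 0.2]
width: 0.0006
grasp_force: 0.0
```

```bash
python3 -c "
from h import *
st();a,d=save('wrist','pics/w5.png'); cv2.imwrite('pics/w5c.png',cv2.resize(a[0:300,200:440,::-1],None,fx=2,fy=2))"
```

```text
t 7.5 drill-frame mm [-47.1   0.7 272.8] rot [-1.7997e+02 -4.0000e-02  8.1140e+01] F drill [1.3  0.46 0.19] w 0.0006
```

View pics/w5c.png

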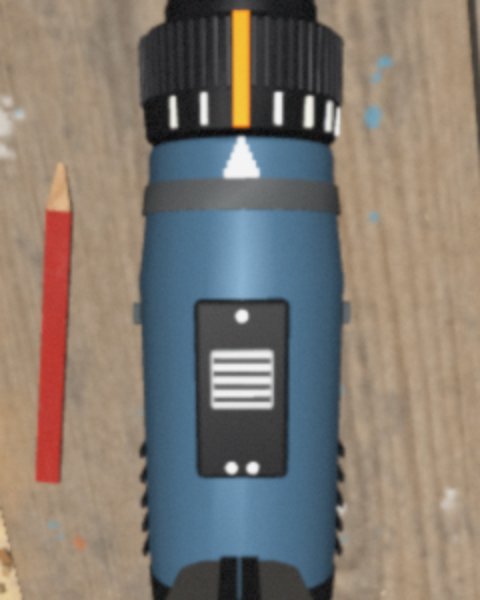

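The orange stripe at column 241 lines up with the pointer tip (241,137). I'll check the switch travel with rays: block from row 350 to 409, plate from 300 to 476.

```bash
python3 - <<'E'
from h import *
for n,v,z in(("swfront",350,.227),("swrear",409,.227),("dot",316,.2175),("pf",300,.2175),("pr",476,.2175),("ptrtip",137,.213)):
    r=ray("wrist",320.5,v/2,z)-ORG; print(n,np.round([r@E_*1e3,r@L_*1e3],1))
E
```

```text
swfront [ 5.1 -0.1]
swrear [-10.4  -0.1]
dot [13.2 -0.1]
pf [17.4 -0.1]
pr [-31.2  -0.2]
ptrtip [58.7 -0. ]
```

Both estimates put the travel at about 11.8–12.2 mm, which meets the 10.5 mm needed. The pushing force also rose to 3.9 N at the stop.

```bash
python3 -c "
from h import *
print(robot.job_done())"
```

```text
the job is handed in; nothing more can be done
None
```

The job is handed in at about 7.5 s: the gear switch is at its front stop (about 12 mm travel), the orange stripe is in line with the pointer, and the drill shows no visible shift; I didn't re-measure the tin, pencil and square, and the hand-in returned no verdict.

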